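# Pack the sanding block, shut the service case and lock its hasp

### The job

Get the service case ready to travel: lay the cork sanding block flat in the empty right-hand bay beside the tin and shut the lid. Then swing the steel hasp down over the staple, which passes the slot only when it stands upright, and turn the staple fully crosswise so that the hasp cannot come off. Leave the other things on the bench where they are.

Things in the scene. Friction and masses are not known exactly. Their poses are not given: they have to be found in the camera images.
- case: plywood service case, 130 deep (its x) x 220 wide (its y), standing on the bench and too heavy to slide. Origin: centre of its underside. Its -x side is the front, which faces the robot more or less; +y is its left seen by the robot. Without the lid it is 70 high, walls 8 thick, inner floor 11 above the bench; a low divider (5 thick, top 33 above the bench) splits it into two equal bays, left (+y) and right (-y), each 106 deep x 99 wide.
- bay (a point): centre of the floor of the empty right-hand bay, 11 above the bench; axes as the case
- lid (a joint): angle of the lid in rad: 0 = shut, 1.57 = standing upright, 1.9 = fully back. Lid 130 x 220 x 18, hinged along the case's back edge; shut, its top is 88 above the bench. A stiff hinge: it stays at any angle; at most about 4 N at its free edge move it.
- lid_hinge (a point): point on the lid's hinge line, middle of the case's back edge, 70 above the bench; axes as the case (line along y)
- lid_edge (a point): middle of the lid's free edge, on its outer face: 130 from the hinge line and 18 outward of it
- hasp (a joint): angle of the hasp on the lid in rad: 0 = hanging flat against the case's front with the lid shut, 1.57 = sticking straight out in front, 3.14 = standing straight up (all with the lid shut), up to 4.2. It stays where it is left; under 1 N at its end swings it.
- hasp_hinge (a point): middle of the hasp's hinge line (along the case's y), on the upper front edge of the lid, 4.5 in front of it; axes as the lid
- hasp_lip (a point): middle of the hasp's free end, 66 from its hinge line. The hasp is a steel strap 42 wide, 3 thick, with a rolled lip 6 thick and 37 wide at the end that stands 3 out on its outer side; its slot, 13 wide, runs from 13 to 52 from the hinge line, so that a flat solid rail 14 wide is left on each side of it. Own axes: z from the lip to the hinge, x into the case when shut, y along the hinge.
- staple (a joint): angle of the swivel staple in rad: 0 = upright, in line with the hasp's slot, 1.57 = fully crosswise (a stop at either end); growing angle takes its upper end to the case's right (-y). The hasp passes over it only below about 0.15. It stays where it is left; about 2 N at its end turn it.
- staple_pivot (a point): centre of the staple's turning head, on the middle of the case's front, 15.5 in front of the front face and 57 above the bench. The head is a steel bar 30 long, 7 thick, from 8.5 to 22.5 in front of the face; it turns about the case's x axis. With the hasp home, the hasp's outer face is 6 in front of the case's front.
- staple_top (a point): the upper end of the staple's head when upright, 15 from the pivot
- block: cork sanding block with a thin dark base, 46 (its x) x 76 (its y) x 26 high; origin: centre of its underside; 0.03 to 0.05 kg. It lies among the clutter left or right of the case.
- tin: round tin with a dark lid, 67 across, 32 high, already in the left-hand bay, where it stays; origin: centre of its underside
- card_box_c: brown card box, 48 (x) x 64 (y) x 28 high, bystander; origin: centre of its underside
- oil_can: thumb oiler with a thin spout, 56 across, 147 high, standing behind on the right, bystander; origin: centre of its underside
- pliers: pliers, 51 x 156 x 12, lying behind the case, bystander; origin: centre of the underside
- tape_roll: roll of paper tape, 70 across, 19 high, at the bench's front edge, bystander; origin: centre of the underside
- marker: felt marker, 17 x 128 x 17, in front of the case, bystander; origin: centre of the underside
- screwdriver_red: small screwdriver, 20 x 156 x 20, lying left of the case, bystander; origin: centre of the underside
- screwdriver_yellow: large screwdriver, 25 x 186 x 25, far right at the front, bystander; origin: centre of the underside
- spanner: spanner, 28 x 136 x 7, at the front left, bystander; origin: centre of the underside
Not all that is in view belongs to the job. There is more than one size of the tin; the one meant has the size given above.

How it is judged:
On the way, in this order (a step that is already met when the one before it is completed fails the run):
1. the block lies flat in the empty bay, let go of, with the lid still open (z of block in the frame of case below 0.018 m and angle between block's own z axis and vertical below 0.12 rad and y of block in the frame of case between -0.102 and -0.02 m and x of block in the frame of case between -0.057 and 0.057 m and value of joint lid above 1 rad and contact force between the fingers and block below 0.1 N), for 0.2 s.
2. the lid is shut (value of joint lid below 0.04 rad), for 0.2 s.
3. the hasp is down over the staple (value of joint lid below 0.04 rad and value of joint hasp below 0.15 rad), for 0.2 s.
At the end, for the whole second after the job is handed in: The sanding block lies flat on the floor of the right-hand bay and the tin is still in the left-hand bay; the lid is shut (within 0.04 rad), the hasp lies over the staple (within 0.15 rad of flat) and the staple is crosswise (turned beyond 1.3 rad of 1.57) (all of step 3 and z of each of block, tin in the frame of case below 0.018 m and angle between block's own z axis and vertical below 0.12 rad and y of block in the frame of case between -0.102 and -0.02 m and x of block in the frame of case between -0.057 and 0.057 m and y of tin in the frame of case above 0.02 m and horizontal distance between tin and case below 0.11 m and value of joint staple above 1.3 rad and linear speed of block below 0.02 m/s); the robot touches nothing.
It fails at once if a bystander is pushed away (more than 40 mm) (distance of any of card_box_c, oil_can, pliers, tape_roll, marker, screwdriver_red, screwdriver_yellow, spanner from where it was at the start of the episode above 0.04 m).
It fails at once if the oil can is tipped over (angle between oil_can's own z axis and vertical above 0.5 rad).
It also fails if it takes over 72 s, if anything falls off the work surface, if the arm or the gripper's body presses on something with over 40 N, if the wrist force passes 120 N, or if a joint passes its speed limit or range.

### The arm

A 6-joint arm with a two-finger parallel gripper is mounted at the origin on a cart in front of the work surface, level with it; the furniture and walls round the work are solid. World frame = base frame: x ahead of the robot, y to its left, z up, the work surface at z = 0. Lengths are in m, angles in rad, forces in N, time in s.
With the tool pointing down it reaches from about 0.375 to 0.975 m from the base axis. Payload 3.8 kg.
Tool frame: the origin (TCP) lies midway between the tips of the shut fingers; the grasp point (between the pads) lies 19 mm behind it; z points along the fingers, y is the direction in which the jaws open and shut (so a half turn about z gives the same grasp; the last joint's range is limited). The gripper opens to 88 mm and grips with 3 to 60 N. Pads are 18 mm wide; open, the fingers measure 123 mm over their backs; the gripper's body (75 mm by 187 mm) begins 45 mm behind the grasp point.
Start: joints at [-1.353, 0.264, 1.604, -0, 1.274, -0.037], TCP at [0.17, -0.653, 0.239] pointing down, gripper open.
Joint ranges: [-2.63, 2.63], [-0.94, 2.18], [0.31, 2.57], [-1.31, 4.45], [0, 2.66], [-2.55, 2.55]. Speed limits (rad/s): [2.57, 2.57, 3.14, 3.14, 3.14, 3.14].

### API

Orientations are given as a unit quaternion [w, x, y, z].
In Python, from plant import r gives the robot as it stands. Calls block until the motion is done:
- r.move_to(position, orientation): joint-space move of the TCP to a pose.
- r.servo_line(position, speed=0.15, frame=None): straight line of the TCP; frame=None keeps the orientation; speed is the mean speed in m/s.
- r.move_j(angles): joint-space move.
- r.move_gripper(opening, grasp_force=None): finger opening in m; grasp_force is the grip in N (None keeps the last); returns when the fingers have stopped.
- r.hold(seconds).
- r.ik(position, orientation): joint angles nearest the present ones, or None.
- r.observe(): the state.
- r.read_camera(name): name is "scene" or "top"; returns (picture, depth): 480x640x3 uint8, red, green, blue; 480x640 float32, m along the optical axis (not along the pixel's ray), 0 where there is no reading.
- r.get_calibration(name): a dict with "fx", "fy", "cx", "cy" (pixels), "dist_coeffs" ([k1, k2, p1, p2, k3] as OpenCV has them; the pictures are not rectified), "cam_to_world" (4x4, takes a point from camera to world coordinates). Camera axes: x right, y up, looking along -z (the intrinsics and any distortion apply to the point x, -y, -z); pixel columns grow to the right and rows downward; lengths in m; the calibration is good to about 2 mm. A picture is of the moment at which its call begins. get_calibration takes no time and is no camera call.
A pose or a line that the arm cannot do raises r.MotionError and nothing moves.
- r.job_done(): hands the job in, once; it reports no verdict.
The state is a dict: "t": time; "joints": joint angles; "qd": joint speeds; "joint_efforts": joint torques, N m; "ee_pos": TCP position; "ee_rot": TCP orientation; "force": force on the tool from outside, world axes, zero at the start; "ft_torque": the same for the moment, N m; "opening": finger opening in m.
Only numpy, scipy, OpenCV 4.12 (cv2) and the standard library are available. Lean on these libraries where they do the work, as an engineer would, in place of code of your own. Each camera call takes 0.05 s, during which the arm holds its last target.

## Working session

There is one attempt and no reset: what is moved stays moved. The work goes in short steps, each a Python script; the robot and the scene stay as the last script left them, time stands still between calls to the robot, and variables do not carry over. Pictures are saved under pics/ and viewed, and the job is handed in when it is done.

```bash
ls; mkdir -p pics; python3 - <<'E'
from plant import r
import cv2,numpy as np
for n in ["scene","top"]:
    p,d=r.read_camera(n)
    cv2.imwrite(f"pics/{n}0.png",p[:,:,::-1]); np.save(f"pics/{n}0_d.npy",d)
    c=r.get_calibration(n); print(n,c)
print(r.observe())
E
```

```text
pics
scene {'fx': 472.86805632088783, 'fy': 472.86805632088783, 'cx': 317.5687542753023, 'cy': 238.97032839297137, 'dist_coeffs': array([-0.10760126,  0.        ,  0.        ,  0.        ,  0.        ]), 'cam_to_world': array([[ 0.87739016,  0.19965312, -0.43626269,  0.03473072],
       [-0.47909227,  0.4131759 , -0.77443933, -1.2624569 ],
       [ 0.02563401,  0.88849553,  0.45816874,  0.70890662],
       [ 0.        ,  0.        ,  0.        ,  1.        ]])}
top {'fx': 506.85482582520416, 'fy': 506.85482582520416, 'cx': 324.11535897333704, 'cy': 237.01187407858015, 'dist_coeffs': array([-0.06731046,  0.        ,  0.        ,  0.        ,  0.        ]), 'cam_to_world': array([[-0.0228722 ,  0.9950368 , -0.09684331,  0.48221109],
       [-0.99958761, -0.02107886,  0.01950086, -0.23200519],
       [ 0.01736272,  0.0972494 ,  0.99510858,  1.28602894],
       [ 0.        ,  0.        ,  0.        ,  1.        ]])}
{'t': 0.1, 'joints': array([-1.35289681e+00,  2.64649232e-01,  1.60524695e+00, -2.99968615e-05,
        1.27367619e+00, -3.69209501e-02]), 'qd': array([-0.0004607 , -0.00290795, -0.00203477, -0.00020286, -0.00086619,
       -0.00063454]), 'joint_efforts': array([ 1.03035985e-03, -5.03620219e+01, -3.58069503e+01,  7.31197209e-02,
        2.33024941e-02, -6.57665009e-05]), 'ee_pos': array([ 0.16998489, -0.65258395,  0.23752662]), 'ee_rot': array([-9.84515519e-04,  9.91893245e-01,  1.27070102e-01, -1.03727859e-04]), 'force': array([-0.00227776, -0.28207087,  0.34853672]), 'ft_torque': array([ 0.03976691, -0.01297491,  0.00466026]), 'opening': 0.08818261841724379}
```

View pics/scene0.png

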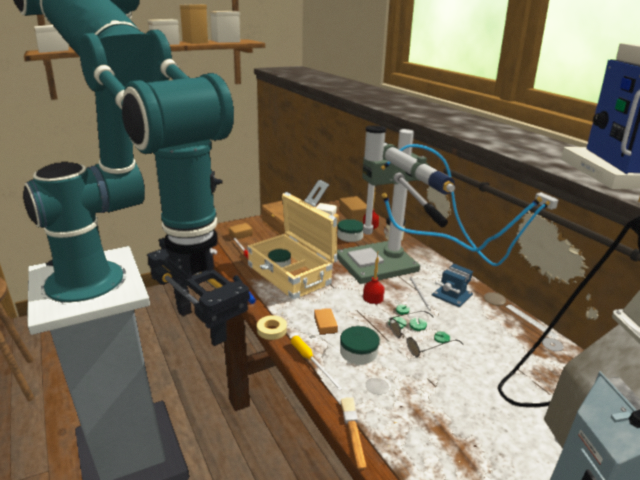

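View pics/top0.png

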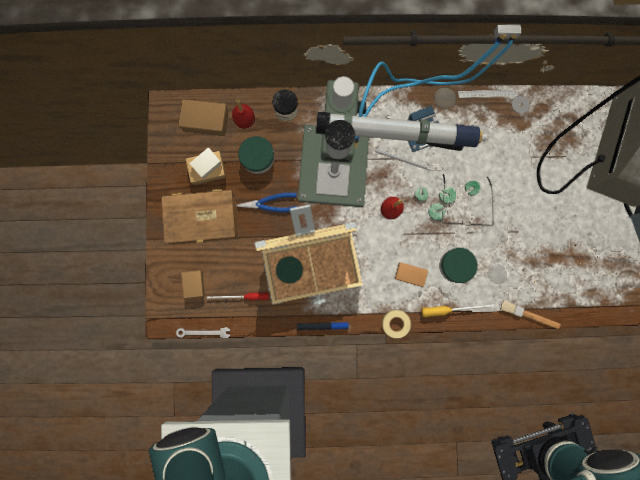

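The top view shows the case at about (312,265), with its lid open and the hasp extending beyond the lid's edge at (303,220). The cork block is at (412,273) and the staple is near (320,300). I'll zoom in next.

```bash
cat > h.py <<'E'
import cv2,numpy as np
def K(c): return np.array([[c['fx'],0,c['cx']],[0,c['fy'],c['cy']],[0,0,1]])
def ray(c,uv):
    q=cv2.undistortPoints(np.array(uv,float).reshape(-1,1,2),K(c),c['dist_coeffs']).reshape(-1,2)
    d=np.c_[q[:,0],-q[:,1],-np.ones(len(q))]@c['cam_to_world'][:3,:3].T
    return c['cam_to_world'][:3,3],d
def onz(c,uv,z):
    o,d=ray(c,uv); return o+d*((z-o[2])/d[:,2])[:,None]
def proj(c,P):
    P=np.atleast_2d(P); T=np.linalg.inv(c['cam_to_world']); X=P@T[:3,:3].T+T[:3,3]
    X=X*[1,-1,-1]
    return cv2.projectPoints(X.reshape(-1,1,3),np.zeros(3),np.zeros(3),K(c),c['dist_coeffs'])[0].reshape(-1,2)
def pts(c,d):
    v,u=np.mgrid[0:480,0:640]; o,dr=ray(c,np.c_[u.ravel(),v.ravel()])
    return (o+dr*d.ravel()[:,None]).reshape(480,640,3)
def tri(c1,p1,c2,p2):
    o1,d1=ray(c1,[p1]);o2,d2=ray(c2,[p2]);A=np.c_[d1[0],-d2[0]]
    s=np.linalg.lstsq(A,o2-o1,rcond=None)[0]
    a=o1+s[0]*d1[0];b=o2+s[1]*d2[0];return (a+b)/2,np.linalg.norm(a-b)
def crop(img,x0,y0,x1,y1,k,fn):
    o=cv2.resize(img[y0:y1,x0:x1],None,fx=k,fy=k,interpolation=cv2.INTER_CUBIC); cv2.imwrite(fn,o)
E
python3 - <<'E'
from h import *
s=cv2.imread('pics/scene0.png');t=cv2.imread('pics/top0.png')
crop(t,240,190,440,340,4,'pics/topc.png'); crop(s,220,170,380,290,5,'pics/scenec.png')
E
```

```text
(no output)
```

View pics/topc.png

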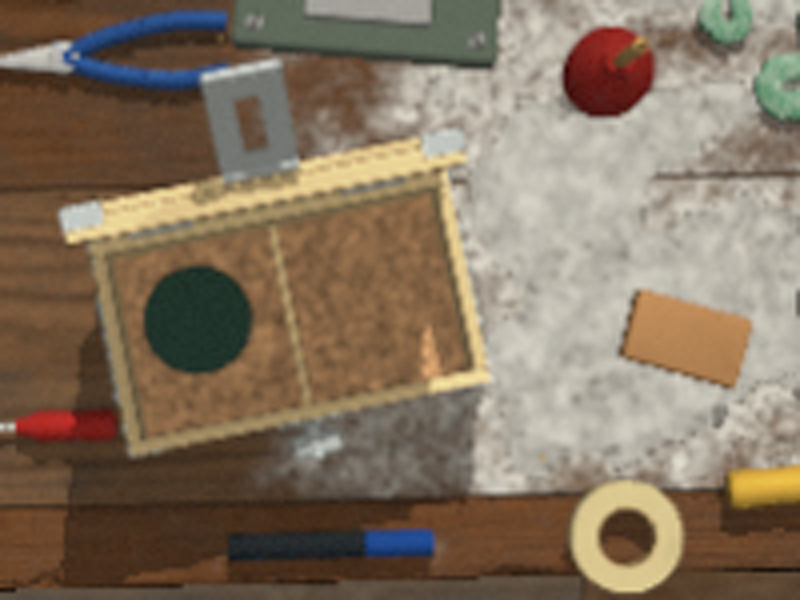

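View pics/scenec.png

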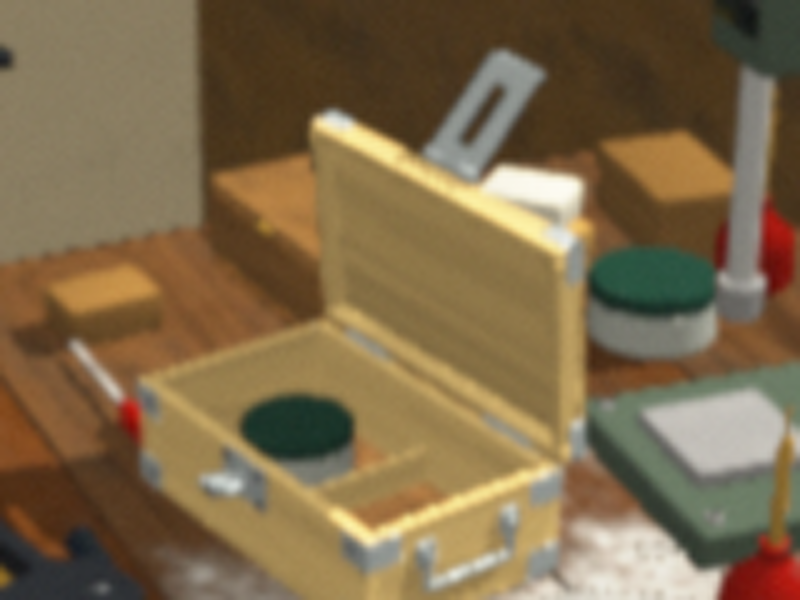

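```bash
python3 - <<'E'
from h import *
from plant import r
c=r.get_calibration('top');s=r.get_calibration('scene')
f=lambda x,y:(240+x/4-.375,190+y/4-.375)
g=lambda x,y:(220+x/5-.4,170+y/5-.4)
P=onz(c,[f(133,455),f(487,380),f(442,178)],.07);print(P, np.linalg.norm(P[0]-P[1]))
v=P[0]-P[1];print('yaw from front edge',np.arctan2(-v[0],v[1]))
print('scene corners', onz(s,[g(140,382),g(365,541),g(562,463)],.07))
B=onz(c,[f(638,290),f(751,320),f(735,387),f(622,355)],.026);print(B,B.mean(0))
B=onz(c,[f(638,290),f(751,320),f(735,387),f(622,355)],.026)
for i in range(4):print(np.linalg.norm(B[i]-B[(i+1)%4]))
d=np.load('pics/top0_d.npy');X=pts(c,d)
for (u,v) in [(412,273),(360,270),(320,303),(318,301),(322,300),(289,269),(390,210)]:print(u,v,X[v,u])
d=np.load('pics/scene0_d.npy');X=pts(s,d)
for (u,v) in [g(225,480),g(210,485),g(250,465),g(540,75),g(500,50),g(435,155),g(330,125),g(570,245),g(445,270)]:print(u,v,X[round(v),round(u)])
E
```

```text
[[ 0.44443651 -0.13022496  0.07      ]
 [ 0.48414901 -0.34242112  0.07      ]
 [ 0.60622662 -0.31880172  0.07      ]] 0.2158802836747089
yaw from front edge 0.18500979503535897
scene corners [[ 0.44230912 -0.13398707  0.07      ]
 [ 0.48278658 -0.34373105  0.07      ]
 [ 0.61267078 -0.31948232  0.07      ]]
[[ 0.53788821 -0.44251656  0.026     ]
 [ 0.51750003 -0.51286083  0.026     ]
 [ 0.47607809 -0.50111627  0.026     ]
 [ 0.49768267 -0.43105101  0.026     ]] [ 0.50728725 -0.47188617  0.026     ]
0.0732392898900539
0.04305476165688115
0.0733205183235582
0.04180842392357609
412 273 [ 0.509961   -0.47330811  0.02874082]
360 270 [ 0.51952169 -0.34108767  0.05931983]
320 303 [ 0.44241632 -0.2425165   0.05809939]
318 301 [ 0.44732707 -0.23780798  0.05856206]
322 300 [ 0.44970031 -0.24738803  0.06620178]
289 269 [ 0.5264961  -0.16839851  0.0388016 ]
390 210 [ 0.66580925 -0.42030934  0.05218658]
264.6 265.6 [ 0.4458186  -0.25193363  0.0656254 ]
261.6 266.6 [ 0.44156085 -0.24089536  0.05774903]
269.6 262.6 [ 0.46123757 -0.25001981  0.06992443]
327.6 184.6 [ 0.64633483 -0.22568398  0.25378639]
319.6 179.6 [ 1.01548893  0.47192194 -0.0219375 ]
306.6 200.6 [ 0.59461525 -0.20351343  0.20768822]
285.6 194.6 [ 0.56927947 -0.1224584   0.20005869]
333.6 218.6 [ 0.6095891  -0.32462219  0.20113066]
308.6 223.6 [ 0.59927141 -0.20900543  0.13931469]
```

```bash
cat >> h.py <<'E'
YAW=0.188; C0=np.array([0.5274,-0.2255,0.0])
def Rz(a): return np.array([[np.cos(a),-np.sin(a),0],[np.sin(a),np.cos(a),0],[0,0,1]])
def W(p): return np.atleast_2d(p)@Rz(YAW).T+C0      # case -> world (m)
def inC(p): return (np.atleast_2d(p)-C0)@Rz(YAW)
E
cat > ov.py <<'E'
from h import *
from plant import r
def lidpts(th,y):
    H=np.array([.065,.07]);e=np.array([-np.cos(th),np.sin(th)]);n=np.array([np.sin(th),np.cos(th)])
    f=lambda a,b:[(H+a*e+b*n)[0],y,(H+a*e+b*n)[1]]
    return [f(.13,0),f(.13,.018)]
def overlay(name,img,th,sa,fn,box,k):
    c=r.get_calibration(name);img=img.copy();x0,y0,x1,y1=box
    o=cv2.resize(img[y0:y1,x0:x1],None,fx=k,fy=k,interpolation=cv2.INTER_CUBIC)
    def dr(P,col,close=True):
        q=proj(c,W(np.array(P)));q=((q-[x0,y0]+.5)*k-.5)
        cv2.polylines(o,[np.round(q*8).astype(np.int32)],close,col,1,cv2.LINE_AA,3)
    R=lambda a,b,z:[[a,b,z],[a,-b,z],[-a,-b,z],[-a,b,z]]
    dr(R(.065,.11,.07),(0,0,255));dr(R(.057,.102,.07),(0,0,255));dr(R(.065,.11,0),(0,0,255))
    for i in (0,1):dr([lidpts(th,.11)[i],lidpts(th,-.11)[i]],(255,0,0),False)
    u=np.array([0,-np.sin(sa),np.cos(sa)])*.015;w=np.array([0,np.cos(sa),np.sin(sa)])*.0035
    for x in(-.0735,-.0875):
        p=np.array([x,0,.057]);dr([p+u+w,p+u-w,p-u-w,p-u+w],(0,255,0))
    cv2.imwrite(fn,o)
E
python3 - <<'E'
from ov import *
for a in (0.9,1.4):
    overlay('scene',cv2.imread('pics/scene0.png'),1.65,a,f'pics/os{a}.png',(235,200,345,290),7)
overlay('top',cv2.imread('pics/top0.png'),1.65,1.4,'pics/ot.png',(250,210,380,310),6)
crop(cv2.imread('pics/scene0.png'),250,250,290,280,20,'pics/st.png')
t=cv2.imread('pics/top0.png');c=r.get_calibration('top')
m=cv2.inRange(cv2.cvtColor(t,cv2.COLOR_BGR2HSV)[250:295,385:440],(8,110,120),(20,255,255))
q=cv2.findContours(m,0,2)[0];q=max(q,key=cv2.contourArea)+[385,250]
b=cv2.boxPoints(cv2.minAreaRect(q.astype(np.float32)));P=onz(c,b,.026);print(P,P.mean(0),[np.linalg.norm(P[i]-P[i-1]) for i in range(4)])
for i in range(4):
    v=P[i]-P[i-1];print(np.arctan2(v[1],v[0]))
E
```

```text
[[ 0.49725002 -0.4297763   0.026     ]
 [ 0.53792455 -0.44268618  0.026     ]
 [ 0.51650408 -0.51354413  0.026     ]
 [ 0.47586075 -0.50039534  0.026     ]] [ 0.50688485 -0.47160049  0.026     ] [np.float64(0.0737871944760728), np.float64(0.04267414573788696), np.float64(0.07402490666758209), np.float64(0.04271733680349099)]
1.2766972314221143
-0.3073377564206089
-1.8643633118168563
2.828703037662673
```

View pics/os1.4.png

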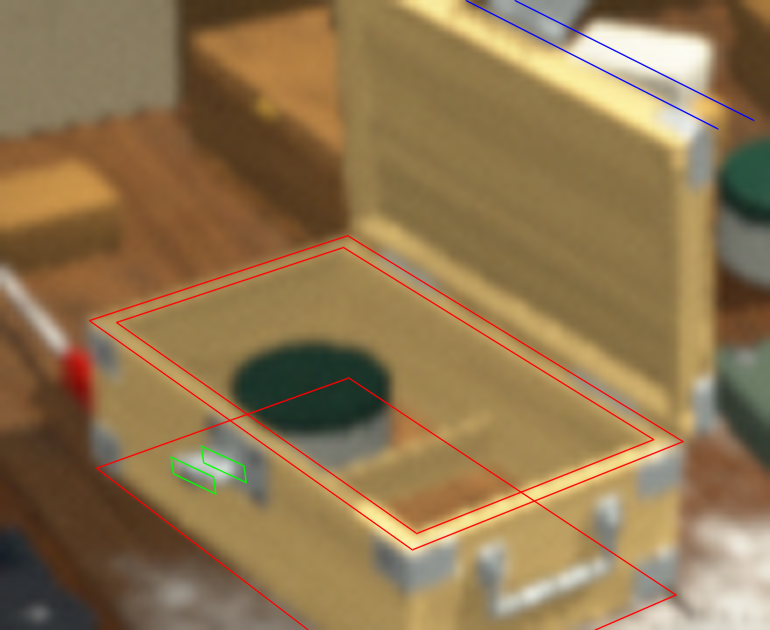

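View pics/ot.png

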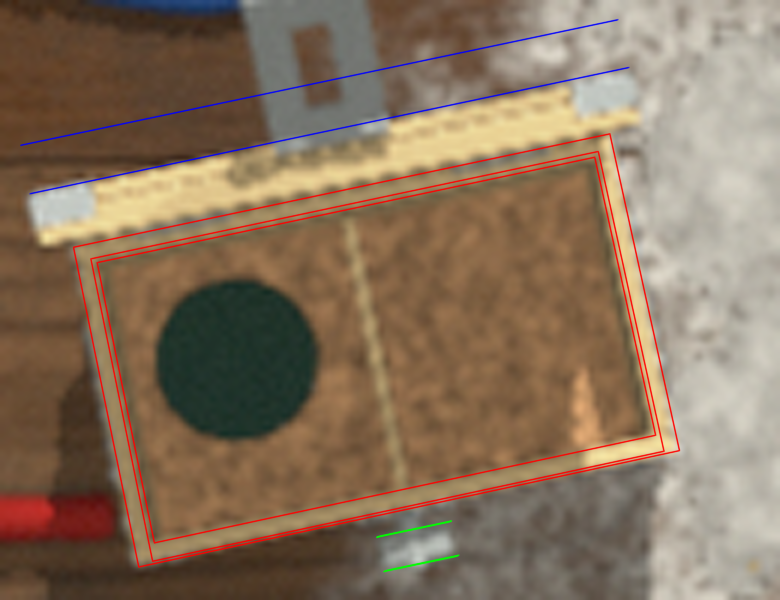

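View pics/st.png

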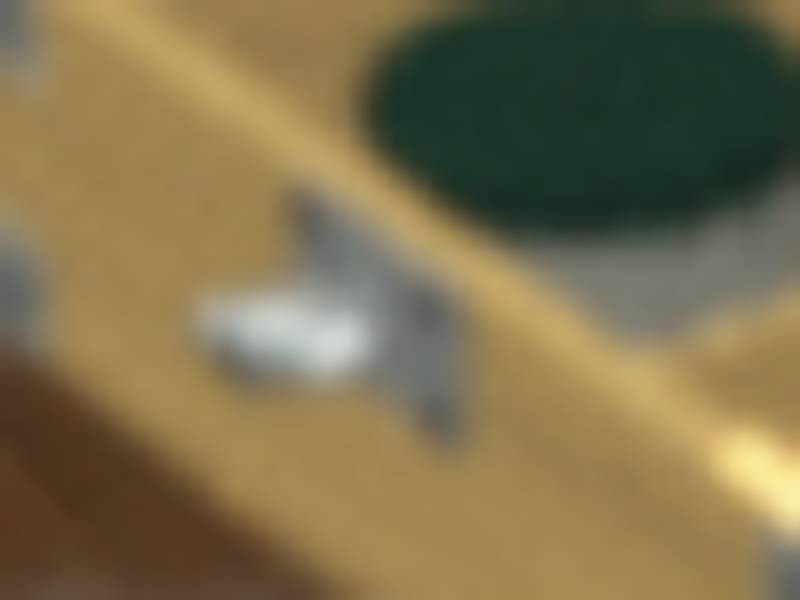

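```bash
python3 - <<'E'
from ov import *
L=[]
for a in (0.8,1.0,1.2,1.4):
    overlay('scene',cv2.imread('pics/scene0.png'),1.5,a,'pics/x.png',(252,252,282,278),13);L.append(cv2.imread('pics/x.png'))
cv2.imwrite('pics/st4.png',np.vstack([np.hstack(L[:2]),np.hstack(L[2:])])[:600])
c=r.get_calibration('top');X=pts(c,np.load('pics/top0_d.npy'))
m=(X[...,2]>.12);m[:, :140]=0
sel=m[60:235,140:480]
# tall things: print coarse map of heights (case frame x,y)
Y=inC(X.reshape(-1,3)).reshape(X.shape)
for x in np.arange(.06,.36,.03):
    print(round(x,2),[int(1000*max([0]+list(Y[...,2][(abs(Y[...,0]-x)<.015)&(abs(Y[...,1]-y)<.02)]))) for y in np.arange(-.28,.2,.04)])
E
```

```text
0.06 [7, 10, 9, 10, 206, 205, 212, 215, 207, 206, 203, 8]
0.09 [8, 141, 54, 9, 7, 7, 244, 246, 239, 7, 9, 8]
0.12 [14, 149, 55, 31, 26, 7, 259, 260, 254, 6, 7, 72]
0.15 [14, 7, 6, 34, 45, 31, 31, 16, 17, 13, 7, 73]
0.18 [381, 384, 358, 33, 418, 418, 43, 35, 15, 17, 16, 73]
0.21 [384, 385, 370, 368, 419, 419, 40, 30, 16, 17, 14, 73]
0.24 [14, 360, 369, 370, 419, 418, 356, 32, 6, 6, 6, 71]
0.27 [8, 15, 32, 377, 403, 371, 32, 9, 49, 51, 45, 41]
0.3 [4, 7, 371, 398, 404, 337, 33, 6, 49, 50, 50, 65]
0.33 [7, 0, 370, 366, 401, 334, 32, 6, 49, 50, 50, 63]
```

View pics/st4.png

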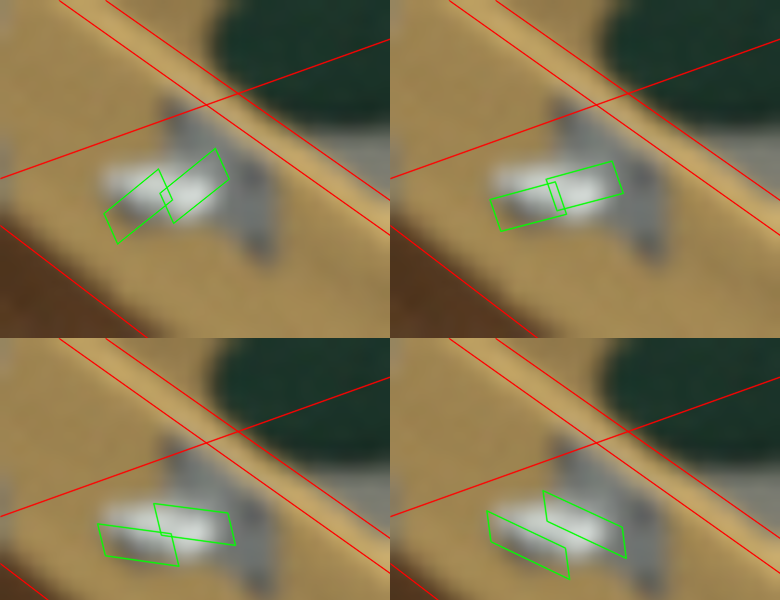

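```bash
cat >> h.py <<'E'
def Q(psi): return [0,float(np.cos(psi/2)),float(np.sin(psi/2)),0]
def st(r,m=''):
    o=r.observe(); print(m,'t',round(o['t'],2),'p',o['ee_pos'].round(4),'F',o['force'].round(1),'op',round(o['opening'],4),'j',o['joints'].round(2)); return o
E
python3 - <<'E'
from h import *
from plant import r
b=[.507,-.4717]
r.move_to([*b,.12],Q(1.27)); st(r)
r.servo_line([*b,.007],speed=.2); st(r)
r.move_gripper(.04,15); st(r)
r.servo_line([*b,.15],speed=.25); st(r)
p,_=r.read_camera('top'); cv2.imwrite('pics/t1.png',p[...,::-1])
p,_=r.read_camera('scene'); cv2.imwrite('pics/s1.png',p[...,::-1])
E
python3 -c "
from h import *
a=cv2.imread('pics/t1.png')[180:340,300:500];b=cv2.imread('pics/s1.png')[180:340,220:420]
cv2.imwrite('pics/c1.png',cv2.resize(np.hstack([a,b]),None,fx=2,fy=2))"
```

```text
t 1.58 p [ 0.5065 -0.4729  0.1207] F [ 0.1 -0.5  0.2] op 0.0882 j [-0.79  0.38  1.67 -0.    1.08 -0.48]
 t 2.3 p [ 0.5073 -0.4728  0.008 ] F [ 0.6 -0.7 -0.2] op 0.0881 j [-0.79  0.51  1.73 -0.    0.9  -0.48]
 t 3.01 p [ 0.5072 -0.4717  0.0072] F [-0.8  0.9  2.1] op 0.0459 j [-0.79  0.51  1.73  0.    0.9  -0.48]
 t 3.73 p [ 0.5063 -0.471   0.1486] F [-0.4  0.3 -1.7] op 0.046 j [-0.79  0.36  1.65 -0.    1.13 -0.48]
```

View pics/c1.png

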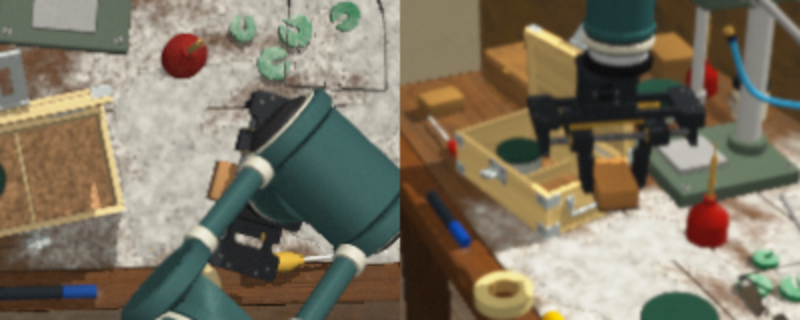

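The block is held: opening 46 mm, and the right-hand crop shows it between the fingers. Next I'll place it in the bay.

```bash
python3 - <<'E'
from h import *
from plant import r
b=W([-.006,-.052,0])[0]; print(b)
r.move_to([b[0],b[1],.15],Q(YAW)); st(r)
r.servo_line([b[0],b[1],.0185],speed=.15); st(r)
r.move_gripper(.055); st(r)
r.servo_line([b[0],b[1],.13],speed=.2); st(r)
s=W([-.088,.01,0])[0]
r.servo_line([s[0],s[1],.13],speed=.25); st(r)
for n in ('top','scene'):
    p,d=r.read_camera(n); cv2.imwrite(f'pics/{n}2.png',p[...,::-1])
E
python3 -c "
from h import *
a=cv2.imread('pics/top2.png')[180:340,240:440];b=cv2.imread('pics/scene2.png')[170:330,220:420]
cv2.imwrite('pics/c2.png',cv2.resize(np.hstack([a,b]),None,fx=2,fy=2))"
```

```text
[ 0.53122423 -0.27770513  0.        ]
 t 5.05 p [ 0.531  -0.2779  0.1493] F [-0.2 -0.4  0.3] op 0.046 j [-0.52  0.19  1.86 -0.    1.09  0.86]
 t 6.08 p [ 0.5315 -0.2781  0.0185] F [ 0.8 -0.4  0.8] op 0.0456 j [-0.52  0.35  1.94  0.    0.85  0.86]
 t 6.42 p [ 0.5315 -0.2779  0.0188] F [0.  0.7 0.9] op 0.055 j [-0.52  0.35  1.94 -0.    0.85  0.86]
 t 7.12 p [ 0.5306 -0.2773  0.1292] F [-1.1 -0.1 -0.4] op 0.0554 j [-0.52  0.21  1.88 -0.    1.05  0.86]
 t 7.68 p [ 0.4392 -0.2322  0.1293] F [ 0.1 -0.3  1.1] op 0.0551 j [-0.54  0.02  2.09  0.    1.03  0.85]
```

View pics/c2.png

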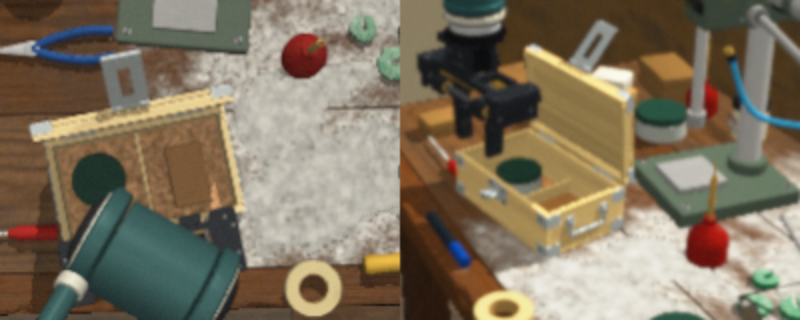

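The block lies in the right bay, at about (188,175) in the left crop. Next I'll press the staple's left end down with the left finger, then squeeze it upright.

```bash
python3 - <<'E'
from h import *
from plant import r
def L(x,y,z,s=.15):
    p=W([x,y,z])[0]; r.servo_line(list(p),speed=s)
L(-.084,-.0235,.10,.2)
L(-.084,-.0235,.070,.15); st(r)
for z in (.066,.063,.060,.058,.056,.054):
    L(-.084,-.0235,z,.05); o=st(r,z)
    if abs(o['force'][2])>12: break
L(-.084,-.0235,.080,.15)
L(-.084,0,.080,.15)
p,d=r.read_camera('scene'); cv2.imwrite('pics/scene3.png',p[...,::-1])
crop(cv2.imread('pics/scene3.png'),240,230,300,280,12,'pics/c3.png')
E
```

```text
t 8.51 p [ 0.4488 -0.2635  0.0699] F [0.4 0.2 1.6] op 0.055 j [-0.58  0.14  2.09  0.    0.91  0.8 ]
0.066 t 8.76 p [ 0.4497 -0.2644  0.0667] F [0.4 1.2 0.4] op 0.0551 j [-0.58  0.15  2.09  0.    0.9   0.8 ]
0.063 t 9.01 p [ 0.4492 -0.2643  0.063 ] F [-0.1 -0.6 -0.4] op 0.0551 j [-0.58  0.15  2.09  0.    0.9   0.8 ]
0.06 t 9.26 p [ 0.4495 -0.2644  0.0601] F [ 0.3 -0.5  0.4] op 0.055 j [-0.58  0.16  2.09  0.    0.89  0.8 ]
0.058 t 9.51 p [ 0.4495 -0.264   0.0586] F [-0.6  2.   5.4] op 0.0552 j [-0.58  0.16  2.09  0.    0.89  0.8 ]
0.056 t 9.76 p [ 0.4494 -0.2637  0.0565] F [-0.1  2.5  5.9] op 0.055 j [-0.58  0.16  2.09  0.    0.88  0.8 ]
0.054 t 10.01 p [ 0.4492 -0.2636  0.0541] F [-0.1  4.   4.1] op 0.0553 j [-0.58  0.17  2.09  0.    0.88  0.8 ]
```

View pics/c3.png

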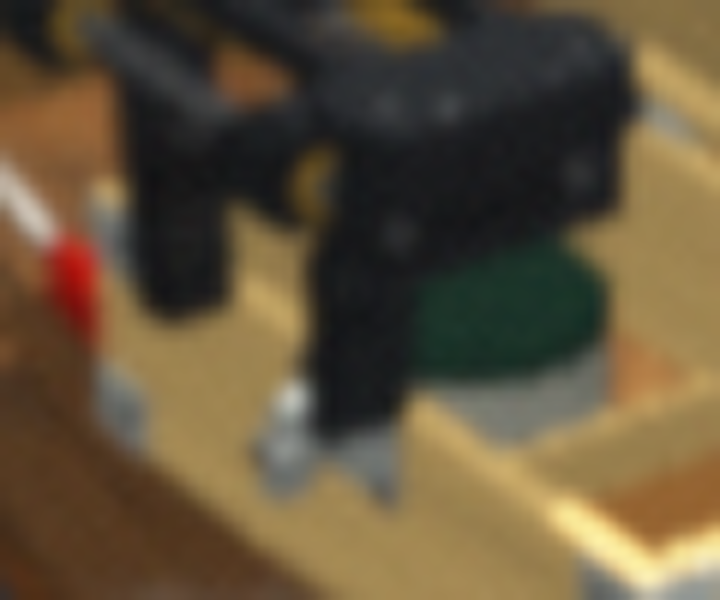

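The staple is nearly upright now, at about (285,430) in the crop. Squeezing it between the pads.

```bash
python3 - <<'E'
from h import *
from plant import r
def L(x,y,z,s=.15):
    p=W([x,y,z])[0]; r.servo_line(list(p),speed=s)
L(-.084,0,.050,.1); st(r)
r.move_gripper(.003,8); o=st(r); print(inC(o['ee_pos']))
r.hold(.2); st(r)
r.move_gripper(.04); st(r)
L(-.084,0,.13,.2)
L(-.084,.14,.16,.25)
for n in ('top','scene'):
    p,d=r.read_camera(n); cv2.imwrite(f'pics/{n}4.png',p[...,::-1])
from ov import overlay
overlay('scene',cv2.imread('pics/scene4.png'),1.5,0,'pics/c4.png',(252,240,292,280),13)
overlay('top',cv2.imread('pics/top4.png'),1.5,0,'pics/c4t.png',(250,200,390,310),5)
E
```

```text
t 11.14 p [ 0.4445 -0.2412  0.0494] F [-0.6 -0.  -0.5] op 0.0551 j [-0.55  0.15  2.13 -0.    0.87  0.84]
 t 11.93 p [ 0.4446 -0.2405  0.0498] F [-0.2  4.1 -0.7] op 0.0069 j [-0.55  0.15  2.13  0.    0.87  0.84]
[[-0.08416555  0.00074765  0.0497694 ]]
 t 12.12 p [ 0.4446 -0.2405  0.0498] F [0.4 4.4 0.2] op 0.007 j [-0.55  0.15  2.13  0.    0.87  0.84]
 t 12.77 p [ 0.4449 -0.2413  0.05  ] F [ 0.3  0.7 -0.8] op 0.0405 j [-0.55  0.15  2.13 -0.    0.87  0.84]
```

View pics/c4.png

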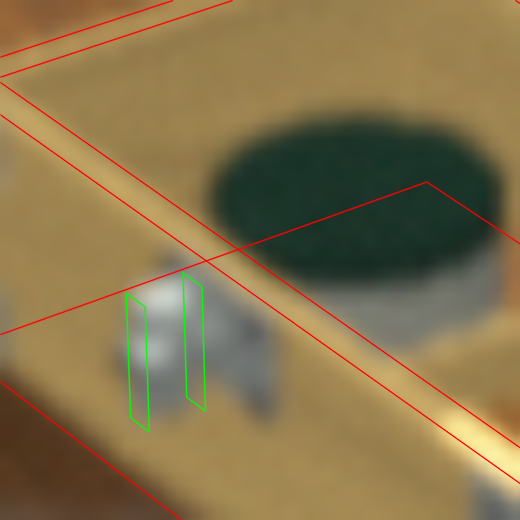

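View pics/c4t.png

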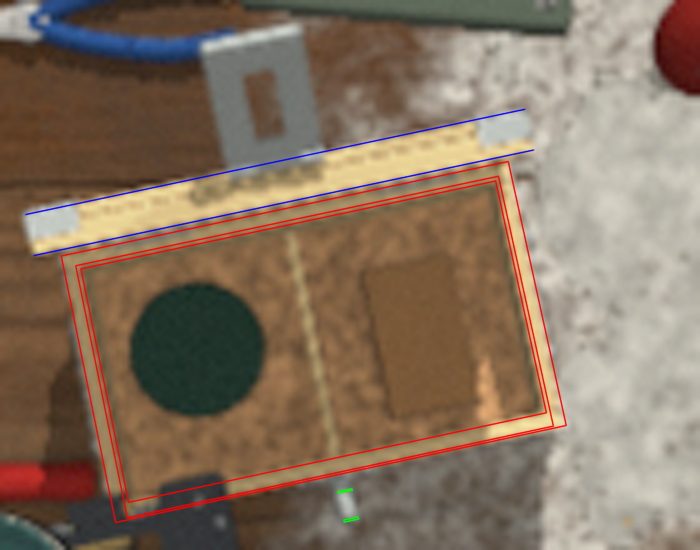

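The staple is upright: the pads closed to 7 mm and the overlay at angle 0 matches. The lid is at about 1.5 rad. Next I'll shut it by pushing its outer face at y=+70, clear of the hasp.

```bash
sed -i 's/^YAW=.*/YAW=0.188; C0=np.array([0.5272,-0.2245,0.0])/' h.py; python3 - <<'E'
from h import *
from plant import r
def L(x,y,z,s=.15):
    p=W([x,y,z])[0]; r.servo_line(list(p),speed=s)
L(-.084,.14,.29,.25)
r.move_gripper(.0)
r.move_to(list(W([.125,.07,.29])[0]),Q(YAW+np.pi/2)); st(r)
L(.125,.07,.188,.2); st(r)
H=np.array([.065,.07])
def P(th,over,R=.115):
    e=np.array([-np.cos(th),np.sin(th)]);n=np.array([np.sin(th),np.cos(th)]);return H+R*e+(.018-over)*n
for th in np.r_[np.arange(1.45,.3,-.19),.28,.14,0]:
    p=P(th,.001); L(p[0]+.0175,.07,p[1],.12); o=st(r,round(th,2))
    if np.linalg.norm(o['force'])>25: print('stop');break
E
```

```text
t 16.87 p [ 0.6367 -0.1323  0.29  ] F [-0.9 -0.4  1.2] op 0.0008 j [-0.24  0.19  1.6  -0.    1.35 -0.43]
 t 17.52 p [ 0.6373 -0.1325  0.1891] F [ 1.1  0.7 -0.3] op 0.0001 j [-0.24  0.25  1.71  0.    1.18 -0.43]
1.45 t 18.01 p [ 0.5989 -0.14    0.1879] F [-0.5  0.4  0.7] op 0.0002 j [-0.27  0.19  1.79  0.    1.16 -0.46]
1.26 t 18.34 p [ 0.5766 -0.1439  0.1848] F [ 0.2 -0.  -0.1] op 0.0003 j [-0.29  0.15  1.84 -0.    1.15 -0.47]
1.07 t 18.68 p [ 0.5554 -0.1478  0.1786] F [ 0.6 -0.3  1.7] op 0.0008 j [-0.3   0.12  1.89 -0.    1.13 -0.49]
0.88 t 19.01 p [ 0.5358 -0.1515  0.169 ] F [ 0.9  0.3 -0.5] op 0.0005 j [-0.32  0.1   1.93  0.    1.11 -0.51]
0.69 t 19.34 p [ 0.5185 -0.1548  0.156 ] F [-0.1 -0.3  0.9] op 0.0003 j [-0.34  0.08  1.98  0.    1.09 -0.52]
0.5 t 19.68 p [ 0.5037 -0.1575  0.1396] F [ 0.3 -0.1  0.1] op 0.0003 j [-0.35  0.07  2.02  0.    1.05 -0.54]
0.31 t 20.01 p [ 0.4923 -0.1596  0.1208] F [0.2 0.3 0.2] op 0.0006 j [-0.36  0.07  2.06  0.    1.01 -0.55]
0.28 t 20.26 p [ 0.4915 -0.1601  0.1184] F [ 0.8 -0.1  0.5] op 0.0004 j [-0.36  0.08  2.06  0.    1.01 -0.55]
0.14 t 20.54 p [ 0.4848 -0.1609  0.1021] F [ 0.3 -0.8 -0.5] op 0.0009 j [-0.37  0.08  2.08  0.    0.98 -0.56]
0.0 t 20.82 p [ 0.484  -0.1625  0.0884] F [ 1.2 -1.3  3.2] op 0.0007 j [-0.37  0.1   2.1   0.    0.94 -0.56]
```

```bash
python3 - <<'E'
from h import *
from plant import r
for n in ('top','scene'):
    p,d=r.read_camera(n); cv2.imwrite(f'pics/{n}5.png',p[...,::-1]); np.save(f'pics/{n}5_d.npy',d)
a=cv2.imread('pics/top5.png')[180:340,220:420];b=cv2.imread('pics/scene5.png')[170:330,200:400]
cv2.imwrite('pics/c5.png',cv2.resize(np.hstack([a,b]),None,fx=2,fy=2))
E
```

```text
(no output)
```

View pics/c5.png

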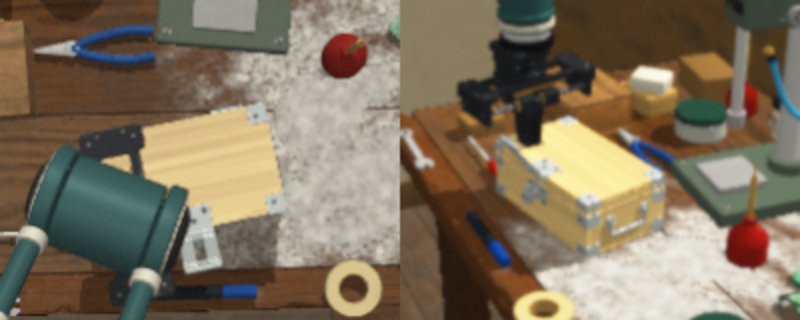

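The lid has come down and the hasp sticks out in front, at about (200,240) in the left crop. I'll press the lid a bit more, retreat, and measure the hasp.

```bash
python3 - <<'E'
from h import *
from plant import r
def L(x,y,z,s=.15):
    p=W([x,y,z])[0]; r.servo_line(list(p),speed=s)
for z in (.086,.084):
    L(-.035,.07,z,.05); o=st(r)
    if o['force'][2]>12: break
r.hold(.1)
L(-.035,.07,.16,.25)
p=W([-.03,.20,.17])[0]
r.move_to(list(p),Q(YAW)); st(r)
for n in ('top','scene'):
    p,d=r.read_camera(n); cv2.imwrite(f'pics/{n}6.png',p[...,::-1]); np.save(f'pics/{n}6_d.npy',d)
a=cv2.imread('pics/top6.png')[220:320,250:390];b=cv2.imread('pics/scene6.png')[200:300,240:380]
cv2.imwrite('pics/c6.png',cv2.resize(np.vstack([a,b]),None,fx=3,fy=3,interpolation=cv2.INTER_CUBIC))
c=r.get_calibration('top');Y=inC(pts(c,np.load('pics/top6_d.npy')).reshape(-1,3))
for x in np.arange(-.13,.06,.01):
    k=(abs(Y[:,0]-x)<.005); f=lambda a,b:np.round(np.median(Y[k&(Y[:,1]>a)&(Y[:,1]<b),2])*1000,1)
    print(round(x,3),'right',f(-.09,-.03),'left',f(.03,.08),'rails',f(-.018,-.009),f(.009,.018))
E
```

```text
t 21.18 p [ 0.4832 -0.1628  0.0884] F [5.2 0.8 7.5] op 0.0004 j [-0.37  0.1   2.1   0.    0.94 -0.56]
 t 21.43 p [ 0.4833 -0.1629  0.0883] F [-0.2  2.8 20.1] op 0.0007 j [-0.37  0.1   2.1   0.    0.94 -0.56]
 t 23.57 p [ 0.4599 -0.0337  0.1692] F [-0.6 -0.3  0.2] op 0.0005 j [-0.13 -0.09  2.12 -0.    1.11  1.26]
-0.13 right -0.5 left 12.7 rails 1.2 0.5
-0.12 right 0.6 left 1.2 rails -2.7 0.9
-0.11 right 0.5 left -0.6 rails 147.0 145.0
-0.1 right 0.3 left 0.9 rails 136.6 133.5
-0.09 right 1.2 left 0.3 rails 119.4 120.5
-0.08 right 0.4 left 0.6 rails 108.6 107.7
-0.07 right 0.8 left 0.5 rails 93.9 93.2
-0.06 right 88.7 left 88.3 rails 90.9 90.0
-0.05 right 88.5 left 88.6 rails 90.4 90.1
-0.04 right 88.7 left 88.5 rails 89.0 90.8
-0.03 right 88.0 left 89.0 rails 88.2 88.0
-0.02 right 88.8 left 88.9 rails 88.3 86.8
-0.01 right 88.5 left 88.9 rails 87.7 88.7
-0.0 right 88.3 left 88.7 rails 88.0 88.2
0.01 right 88.4 left 89.3 rails 88.2 88.3
0.02 right 88.6 left 88.7 rails 87.9 88.8
0.03 right 87.8 left 88.7 rails 87.1 88.4
0.04 right 88.4 left 88.5 rails 88.8 88.6
0.05 right 88.4 left 88.5 rails 88.4 89.1
```

View pics/c6.png

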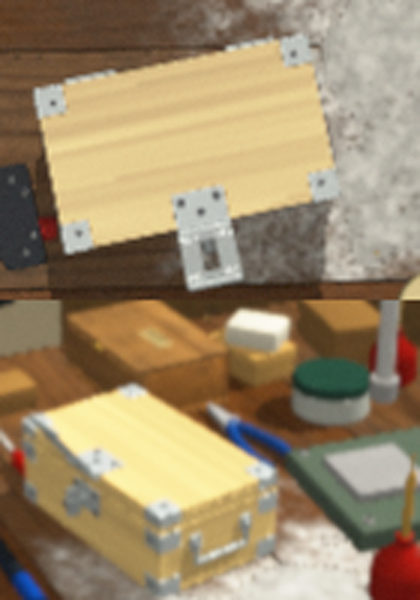

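The lid is shut, with its top at 88.5 mm everywhere. The hasp is at about 2.5 rad, with its hinge near x=-69.5, z=89. I'll swing it down with the fingers straddling the slot, one on each rail.

```bash
python3 - <<'E'
from h import *
from plant import r
def L(x,y,z,s=.15):
    p=W([x,y,z])[0]; r.servo_line(list(p),speed=s)
r.move_gripper(.018)
r.move_to(list(W([-.085,0,.185])[0]),Q(YAW)); st(r)
h=np.array([-.0695,.089]);ov=.001
def pt(phi,R,s):
    p=h+R*np.array([-np.sin(phi),-np.cos(phi)])+(.0015-ov)*np.array([-np.cos(phi),np.sin(phi)])
    return p[0]+.009*s,p[1]
for phi,R,s in [(2.55,.05,1),(2.3,.05,1),(2.05,.05,1),(1.8,.05,1),(1.6,.05,1),(1.55,.038,-1),(1.35,.04,-1),(1.15,.042,-1),(.95,.044,-1),(.75,.046,-1),(.55,.048,-1),(.37,.048,-1)]:
    x,z=pt(phi,R,s); L(x,0,z,.1); o=st(r,phi)
    if np.linalg.norm(o['force'])>20: print('stop');break
for n in ('top','scene'):
    p,d=r.read_camera(n); cv2.imwrite(f'pics/{n}7.png',p[...,::-1])
a=cv2.imread('pics/top7.png')[220:320,250:390];b=cv2.imread('pics/scene7.png')[200:300,220:360]
cv2.imwrite('pics/c7.png',cv2.resize(np.vstack([a,b]),None,fx=3,fy=3,interpolation=cv2.INTER_CUBIC))
E
```

```text
t 24.97 p [ 0.4436 -0.2397  0.1847] F [0.3 0.7 0.5] op 0.0179 j [-0.55 -0.02  2.02  0.    1.14  0.84]
2.55 t 25.66 p [ 0.4411 -0.2407  0.131 ] F [-0.4 -0.6  0.2] op 0.0177 j [-0.55  0.03  2.08  0.    1.03  0.83]
2.3 t 25.93 p [ 0.431  -0.2427  0.1227] F [ 0.5 -0.8  0.2] op 0.0179 j [-0.56  0.03  2.1  -0.    1.01  0.82]
2.05 t 26.21 p [ 0.4237 -0.2438  0.112 ] F [-0.1 -0.1 -0.4] op 0.0177 j [-0.57  0.03  2.12  0.    0.99  0.81]
1.8 t 26.48 p [ 0.4195 -0.2445  0.1003] F [ 0.1 -0.8  0.5] op 0.018 j [-0.58  0.04  2.14  0.    0.97  0.8 ]
1.6 t 26.73 p [ 0.4183 -0.2448  0.0906] F [-0.3  0.6  0.8] op 0.0179 j [-0.58  0.05  2.14  0.    0.95  0.8 ]
1.55 t 26.98 p [ 0.4124 -0.2463  0.0887] F [0.9 0.1 0.4] op 0.018 j [-0.59  0.04  2.16 -0.    0.94  0.79]
1.35 t 27.23 p [ 0.4111 -0.2462  0.0802] F [ 0.5 -0.5 -0.1] op 0.0178 j [-0.59  0.06  2.16 -0.    0.92  0.79]
1.15 t 27.48 p [ 0.4118 -0.246   0.0717] F [ 0.7 -0.3  0. ] op 0.0181 j [-0.59  0.07  2.17  0.    0.91  0.79]
0.95 t 27.73 p [ 0.4143 -0.2456  0.0633] F [-0.1 -0.3  0.2] op 0.0175 j [-0.59  0.08  2.17  0.    0.89  0.8 ]
0.75 t 27.98 p [ 0.4187 -0.2448  0.0553] F [-0.8  0.2 -0.1] op 0.0179 j [-0.58  0.1   2.17 -0.    0.87  0.8 ]
0.55 t 28.23 p [ 0.4249 -0.2438  0.0481] F [ 0.1 -0.3  0.7] op 0.0179 j [-0.57  0.12  2.16 -0.    0.86  0.81]
0.37 t 28.48 p [ 0.4328 -0.2425  0.0444] F [-0.1 -0.2  0.7] op 0.0185 j [-0.56  0.14  2.15 -0.    0.85  0.82]
```

View pics/c7.png

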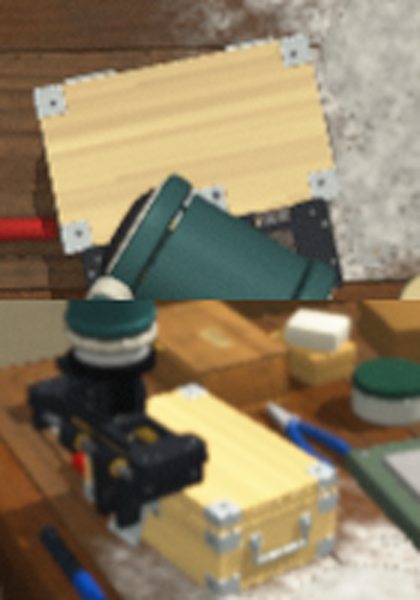

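The hasp is moving down: steel shows below the fingers at (125,530). I'll continue pushing it home.

```bash
python3 - <<'E'
from h import *
from plant import r
def L(x,y,z,s=.15):
    p=W([x,y,z])[0]; r.servo_line(list(p),speed=s)
for x in (-.091,-.087,-.084,-.082,-.080,-.0785,-.077):
    L(x,0,.041,.08); o=st(r,x)
    if np.linalg.norm(o['force'])>10: print('stop');break
r.hold(.25)
L(-.095,0,.041,.15)
L(-.105,0,.13,.2)
L(-.105,.15,.14,.3)
for n in ('top','scene'):
    p,d=r.read_camera(n); cv2.imwrite(f'pics/{n}8.png',p[...,::-1]);np.save(f'pics/{n}8_d.npy',d)
a=cv2.imread('pics/top8.png')[260:310,290:350];b=cv2.imread('pics/scene8.png')[240:290,240:300]
cv2.imwrite('pics/c8.png',cv2.resize(np.hstack([a,b]),None,fx=6,fy=6,interpolation=cv2.INTER_CUBIC))
E
```

```text
-0.091 t 28.83 p [ 0.438  -0.2415  0.0409] F [ 0.3  0.1 -0.1] op 0.018 j [-0.55  0.15  2.15  0.    0.85  0.83]
-0.087 t 29.08 p [ 0.442  -0.2407  0.041 ] F [ 0.4  0.2 -0.2] op 0.018 j [-0.55  0.16  2.14  0.    0.85  0.83]
-0.084 t 29.33 p [ 0.4449 -0.2402  0.041 ] F [ 0.6  1.2 -0.4] op 0.0179 j [-0.54  0.16  2.13  0.    0.85  0.84]
-0.082 t 29.58 p [ 0.4468 -0.2398  0.041 ] F [-0.3 -0.6 -0.1] op 0.0182 j [-0.54  0.16  2.13  0.    0.85  0.84]
-0.08 t 29.83 p [ 0.4482 -0.2395  0.0409] F [-2.6 -1.3  0.3] op 0.0178 j [-0.54  0.17  2.13 -0.    0.85  0.84]
-0.0785 t 30.08 p [ 0.4483 -0.2394  0.0408] F [-8.4 -3.6  4.7] op 0.018 j [-0.54  0.17  2.13 -0.    0.85  0.85]
stop
```

View pics/c8.png

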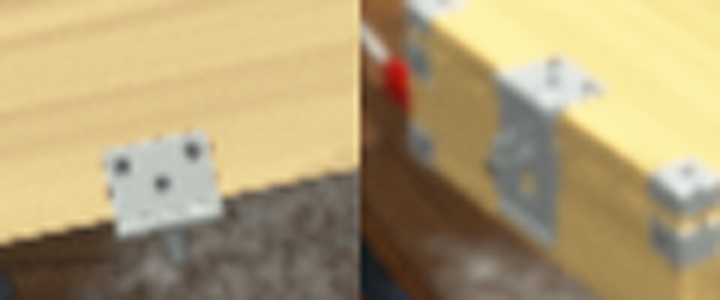

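The hasp is home with the staple through its slot. Next I'll turn the staple crosswise.

```bash
python3 - <<'E'
from h import *
from plant import r
def L(x,y,z,s=.15):
    p=W([x,y,z])[0]; r.servo_line(list(p),speed=s)
r.move_gripper(.055)
L(-.085,-.0175,.13,.25)
L(-.085,-.0175,.067,.15); st(r)
for f,z in [(5,.067),(2,.067),(-1,.067),(-4,.0655),(-6.5,.064),(-8.5,.0625),(-9,.0605),(-9,.059),(-9,.0575)]:
    L(-.085,f/1000-.0275,z,.05); o=st(r,(f,z))
    if np.linalg.norm(o['force'])>15: print('stop');break
r.hold(.1)
L(-.085,-.0365,.13,.2)
L(-.105,.15,.14,.3)
for n in ('top','scene'):
    p,d=r.read_camera(n); cv2.imwrite(f'pics/{n}9.png',p[...,::-1]);np.save(f'pics/{n}9_d.npy',d)
from ov import overlay
overlay('scene',cv2.imread('pics/scene9.png'),0,1.57,'pics/x1.png',(245,240,295,290),8)
overlay('top',cv2.imread('pics/top9.png'),0,1.57,'pics/x2.png',(295,265,345,315),8)
a=cv2.imread('pics/top9.png')[265:315,295:345];b=cv2.imread('pics/scene9.png')[240:290,245:295]
z=lambda i:cv2.resize(i,None,fx=8,fy=8,interpolation=cv2.INTER_CUBIC)
cv2.imwrite('pics/c9.png',cv2.resize(np.vstack([np.hstack([z(b),z(a)]),np.hstack([cv2.imread('pics/x1.png'),cv2.imread('pics/x2.png')])]),(600,600)))
E
```

```text
t 34.02 p [ 0.447  -0.2569  0.0673] F [ 0.4 -0.2 -0.6] op 0.0552 j [-0.57  0.14  2.1   0.    0.9   0.81]
(5, 0.067) t 34.27 p [ 0.449  -0.2634  0.0684] F [ 0.1 -0.9 -0. ] op 0.0548 j [-0.58  0.14  2.09 -0.    0.9   0.8 ]
(2, 0.067) t 34.52 p [ 0.4487 -0.2656  0.0674] F [0.2 1.4 1.4] op 0.0553 j [-0.58  0.15  2.09  0.    0.91  0.8 ]
(-1, 0.067) t 34.77 p [ 0.4492 -0.2686  0.0672] F [-0.2  1.4  4.5] op 0.0552 j [-0.59  0.15  2.08  0.    0.91  0.8 ]
(-4, 0.0655) t 35.02 p [ 0.4499 -0.272   0.0658] F [0.5 0.6 3.6] op 0.0552 j [-0.59  0.16  2.08 -0.    0.9   0.79]
(-6.5, 0.064) t 35.27 p [ 0.4503 -0.2743  0.0641] F [-0.  -1.5  3. ] op 0.055 j [-0.59  0.16  2.08 -0.    0.9   0.79]
(-8.5, 0.0625) t 35.52 p [ 0.4506 -0.2759  0.0624] F [ 0.3 -0.3  1.9] op 0.0546 j [-0.6   0.17  2.08 -0.    0.9   0.79]
(-9, 0.0605) t 35.77 p [ 0.4508 -0.2768  0.0609] F [-0.3 -0.6  6.3] op 0.0552 j [-0.6   0.17  2.08 -0.    0.89  0.79]
(-9, 0.059) t 36.02 p [ 0.4508 -0.2768  0.0607] F [-3.  -0.2 14. ] op 0.0549 j [-0.6   0.17  2.08 -0.    0.89  0.79]
(-9, 0.0575) t 36.27 p [ 0.451  -0.2769  0.0606] F [-7.5  2.2 23.9] op 0.0551 j [-0.6   0.17  2.07 -0.    0.89  0.79]
stop
```

View pics/c9.png

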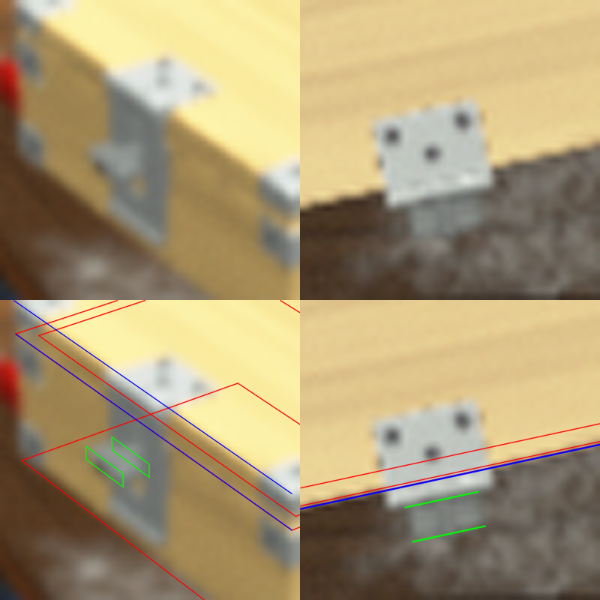

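The descent hit the hard stop with the fingertip at z=60.6 mm, the height of the bar's upper face when fully crosswise (57+3.5). Both views show the staple crosswise over the hasp. I'll do a final check on the lid, hasp and bystanders, then hand in.

```bash
python3 - <<'E'
from h import *
from plant import r
for n in ('top','scene'):
    c=r.get_calibration(n);Y=inC(pts(c,np.load(f'pics/{n}9_d.npy')).reshape(-1,3))
    for x in (-.05,-.03,0,.03,.05):
        k=(abs(Y[:,0]-x)<.008)&(abs(Y[:,1])<.1)&(abs(Y[:,1])>.03)&(Y[:,2]<.11); print(n,x,np.median(Y[k,2]).round(4))
    if n=='scene':
        for z in (.03,.04,.075):
            k=(abs(Y[:,2]-z)<.004)&(abs(abs(Y[:,1])-.014)<.005)&(Y[:,0]<-.05); print('hasp x at z',z,np.median(Y[k,0]).round(4),k.sum())
d=cv2.absdiff(cv2.imread('pics/top0.png'),cv2.imread('pics/top9.png')).max(2)
n,l,s,_=cv2.connectedComponentsWithStats((d>45).astype(np.uint8)); print([list(q) for q in s[1:] if q[4]>25])
cv2.imwrite('pics/top9v.png',cv2.imread('pics/top9.png'))
st(r)
E
```

```text
top -0.05 0.0889
top -0.03 0.0886
top 0 0.0886
top 0.03 0.0885
top 0.05 0.0886
scene -0.05 0.0872
scene -0.03 0.0869
scene 0 0.0869
scene 0.03 -0.7933
scene 0.05 0.0856
hasp x at z 0.03 -0.0715 10
hasp x at z 0.04 -0.0714 8
hasp x at z 0.075 -0.0706 7
[[np.int32(254), np.int32(205), np.int32(108), np.int32(100), np.int32(6122)], [np.int32(395), np.int32(263), np.int32(33), np.int32(24), np.int32(533)], [np.int32(139), np.int32(308), np.int32(151), np.int32(172), np.int32(6991)], [np.int32(274), np.int32(329), np.int32(23), np.int32(6), np.int32(57)], [np.int32(238), np.int32(375), np.int32(22), np.int32(39), np.int32(243)], [np.int32(492), np.int32(414), np.int32(148), np.int32(66), np.int32(3604)], [np.int32(514), np.int32(422), np.int32(46), np.int32(19), np.int32(146)], [np.int32(219), np.int32(455), np.int32(4), np.int32(13), np.int32(34)], [np.int32(179), np.int32(459), np.int32(8), np.int32(8), np.int32(46)], [np.int32(123), np.int32(472), np.int32(17), np.int32(8), np.int32(76)]]
 t 37.77 p [ 0.3964 -0.0978  0.1397] F [ 0.1 -0.7  0.3] op 0.055 j [-0.3  -0.17  2.25 -0.    1.06  1.08]
```

View pics/top9v.png

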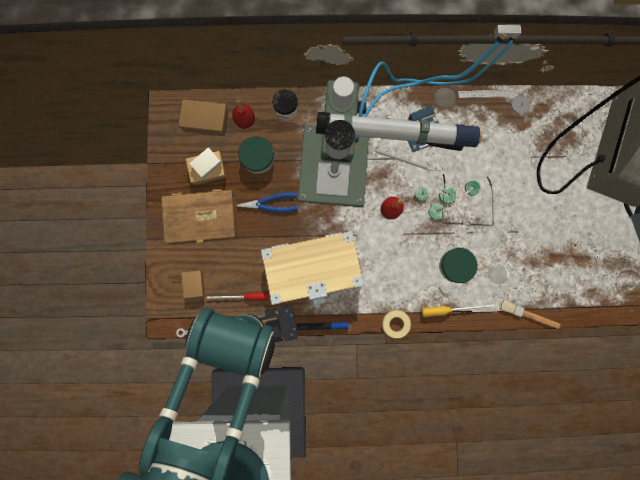

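The only changes in the top view are the case, the spot where the block had been, and the arm, so the visible bystanders haven't moved. The arm is clear, so I'm handing in.

```bash
python3 - <<'E'
from plant import r
print(r.job_done())
E
```

```text
the job is handed in; nothing more can be done
None
```

The case is packed and locked, and I handed the job in at about 38 s of the 72 s allowed; no verdict was reported.

I laid the cork block flat in the right-hand bay. The staple was turned about 1.2–1.3 rad at the start, so I set it upright, then shut the lid. I swung the hasp down over the staple and turned the staple crosswise until it hit its stop.

**Last checks:**
- **Lid:** shut. Its top measured 88.5–88.9 mm everywhere in the top view. The scene camera read 85.6–87.2 mm, plus one useless reading with no valid depth.
- **Hasp:** flat. Its outer face measured 5.6–6.5 mm in front of the case.
- **Staple:** fully crosswise. The fingertip stopped hard at 60.6 mm, where the bar's upper face should be, and both views agree.
- **Block and tin:** both were in their bays when last seen, before the lid was shut. I can't see inside now.
- **Bystanders:** no shift in the top view. The arm hid the spanner and part of the marker in the last picture, so I couldn't check those two fully.
- **Forces:** the highest tool-force reading I printed was about 25 N, while pressing the staple against its stop. The arm was clear of everything at hand-in.

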